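Seat and clamp a test cartridge with the guarded knob

TASK

Push the white test cartridge along its channel in the dock until it sits fully home against the end stop, then reach through the round guard opening and turn the recessed knob clockwise until the clamp foot grips the cartridge snugly: feel for the foot meeting it and then tighten by about 0.11 Nm more (0.07 to 0.15), no harder, since more would crush it. Move the clamp only by its knob, be gentle with guard and stop, leave the other things on the bench where they are, and let go.

Things in the scene. Friction and masses are not known exactly. Their poses are not given: they have to be found in the camera images.
- dock: Fixed dock; place and yaw differ. Base plate 200 x 240 x 8 mm (x -100..100, y -165..75) with a cream housing 130 x 130 mm, 84 mm high with its blue cover. Origin on the bench under the knob axis, centre of the housing; z up; x: the way the cartridge is pushed home. Channel beside the housing, axis along x at y = -115 mm, floor 8 mm above the bench, rails 59 mm apart, 14 mm high above the floor.
- guard: Flat blue cover, 130 x 130 x 6 mm, on the housing; origin at the centre of its underside, 78 mm above the bench. Round opening of 78 mm diameter at its centre, straight above the knob: a fully open gripper may not fit, so narrow the fingers first. Pushing it with more than 20 N is not gentle.
- knob_grip (a point): Grip point of the black recessed knob, on its axis, 58 mm above the bench, 26 mm below the guard's top, 6 mm below the knob's top. Grip bar 38 x 12 mm, 30 mm tall, on a disc of 40 mm diameter whose top is 34 mm above the bench. The frame turns with the knob: x along the bar, z up; pinch the bar across its y.
- knob (a joint): Knob angle, rad, 0 to 2.6, growing clockwise from above (0: bar along the dock's x). Starts at 0 to 0.2. Steady friction 0.22 Nm; stays where left; lowers the clamp 8 mm per rad. The foot meets the cartridge at 0.4 to 1.15 rad (differs, unknown); then foot force grows about 48 N per rad, moment 8 mNm per N of it. Snug: 8 to 20 N (moment 0.064 to 0.16 Nm above free turning); 26 N crushes.
- clamp: Steel arm 14 mm wide, 10 mm high, from a slot in the housing over the channel, rubber foot of 20 mm diameter under its end. Origin at the arm's mid-height over the foot's axis (dock x = 35, y = -115 mm), 64 mm above the bench at knob 0; highest point 9 mm above it. How low the foot is set differs by up to 6 mm and is not measured. The robot must not push it (over 3 N).
- cartridge: Loose white box, 110 (x) x 56 (y) x 22 mm, about 120 g, in the channel 25 to 45 mm short of home, 1.5 mm play each side. Origin at the centre of its underside, x towards the end stop. At its rear (-x) end an upright tab 12 mm thick (x), 40 mm wide, 25 mm tall, centred 45 mm behind the origin, top 47 mm above the underside: straddle it, or push from behind (a hard pinch can jam in the rails).
- end_stop: Aluminium block at the far end of the channel, 8 (x) x 65 (y) x 26 mm; origin at the centre of its underside; the cartridge's front end rests on its -x face when home. Pushing the cartridge against it with more than 30 N is not gentle.
- home (a point): Point fixed to the dock where the cartridge's origin lies when it is fully home; axes as the dock's. Home means no more than 2 mm short of it.
- vial: Bystander: small capped jar, 24 mm wide, 55 mm tall, beside the housing.
- microplate: Bystander: clear plate with wells, 128 x 86 x 12 mm, beside the dock.
- marker: Bystander: black marker pen, 14 mm thick, 130 mm long, lying beyond the dock; origin at its underside.
- bottle: Bystander: clear bottle with a blue cap, 70 mm wide, 160 mm tall.
- tub: Bystander: black open tub 130 x 170 x 60 mm.
- tip_box: Bystander: grey box 120 x 85 x 70 mm.
- beaker: Bystander: glass beaker, 70 mm wide, 90 mm tall.
Things that resemble listed ones, but are neither listed nor needed, are in the scene too. What is meant by the cartridge is not purple, and is the smaller of those in its own colour.

How it is judged:
By the outcome, as a careful person would: the job done as asked, in the order asked, and still so for the second after the job is handed in, with the robot touching nothing.
It also fails if it takes over 72 s, if anything falls off the work surface, if the arm or the gripper's body presses on something with over 40 N, if the wrist force passes 120 N, or if a joint passes its speed limit or range.

ROBOT

A 6-joint arm with a two-finger parallel gripper is mounted at the origin on the work surface. World frame = base frame: x ahead of the robot, y to its left, z up, the work surface at z = 0. Lengths are in mm, angles in rad, forces in N, time in s.
With the tool pointing down it reaches from about 350 to 875 mm from the base axis. Payload 4.2 kg.
Tool frame: the origin (TCP) lies on the mounting face of the last link; the fingertips stand 173 mm ahead of it and the grasp point (between the pads) lies grip_point_offset ahead of it (grip_point_offset is the distance from the TCP to the grasp point, in mm); z points along the fingers, y is the line along which they close (so a half turn about z gives the same grasp; the last joint's range is limited). The gripper opens to 85 mm and grips with 20 to 120 N. Pads are 22 mm wide; open, the fingers measure 114 mm over their backs; the gripper's body (76 mm by 85 mm) begins 54 mm behind the grasp point. The pads swing forward as they close: fully open they stand 13 mm farther back than shut.
Start: joints at [1.501, 0.385, 0.008, 0, -1.194, -0.259], TCP at [201.785, 591.509, 404.712] pointing down, gripper open.
Joint ranges: [-3.14, 3.14], [-1.21, 2.06], [-1.07, 1.41], [-3.16, 2.05], [-2.99, -0.16], [-3.1, 3.1]. Speed limits (rad/s): [2.79, 2.79, 3.14, 3.14, 3.14, 3.14].

INTERFACE

Orientations are given as a unit quaternion [x, y, z, w].
In Python, from bench import read_state, get_image, job_done, recognise, place_of, grip_point_offset gives the robot as it stands. The module is installed in compiled form; this text tells all that it offers.
- The arm moves only by the tool carry_out, never from a script. Its arguments are lists of equal length, an entry for each row: "slide": the shift along the tool's x, y, z in m, a list of three; "roll": the turn about the tool's z in degrees; "claw": the finger opening in m, from 0 to 0.0854. A call has 1 to 8 rows; each row is the pose to reach, as a shift and turn from the pose commanded when the call began, along the tool's axes at that moment; what a row does not reach only later rows make up. A row lasts 1/8 s, in which the tool goes at most 62.5 mm and 10.7 degrees, less where a joint would pass 70% of its speed; a pose out of reach is approached as far as the arm can. A call with a gripper value outside its range is refused whole. The fingers move at their own pace and stop on an object; the grip force is fixed at half the most. Time passes only in rows, so rows that repeat a pose let the fingers close. It gives the time, the measured TCP pose, the force, the opening and the grip force at its end, in the units of the state.
- read_state(): the state, without advancing time (a new reading comes with each control period).
- get_image(name): name is "scene" or "top" or "wrist"; returns a dict with "img" (420x560x3 uint8, red, green, blue), "z_map" (420x560 float32, mm along the optical axis (not along the pixel's ray), 0 where there is no reading), "mtx" (3x3 intrinsics, pixels), "k1" (the pictures are not rectified: a ray, as slopes to the right and down, at radius r is drawn at 1 + k1 r^2 times it, then the intrinsics apply), "world_from_camera" (4x4, takes a point from camera to world coordinates); the wrist camera has in their place "T_tool_cam" (4x4, takes a point from camera to tool coordinates, whose origin is the TCP and whose axes are the flange's). Camera axes: x right, y up, looking along -z (the intrinsics and any distortion apply to the point x, -y, -z); pixel columns grow to the right and rows downward; lengths in mm; the calibration is good to about 2 mm. A picture is of the moment at which its call begins: read the wrist's pose just before it.
- job_done(): hands the job in; it is judged then, once.
Trained networks look in a picture, given as the dict that the camera call returned (one of the last four; its "shot" number tells which), for a name from the list of things; names that differ only in an ending like _2 or _b are one class to them, and where a whole thing is asked for, a point or a joint stands for the part that bears it (a point fixed in the world has none). Each returns a list of dicts, best first, with "conf" (0 to 1); they miss things now and then, are a little off and sometimes report something else, mostly with a low value. They report only what shows in the picture. A call takes as long as a camera call. They do not tell look-alikes from the thing itself.
- recognise(picture, thing): "at" ([column, row] in pixels, amid what is visible of it).
- place_of(picture, thing): "at" ([column, row] in pixels: a listed point, or the origin of a listed thing).
The state is a dict: "clock": time; "joints": joint angles; "joint_vel": joint speeds; "joint_efforts": joint torques, N m; "position": TCP position; "ee_rot": TCP orientation; "contact_force": force on the tool from outside, world axes, zero at the start; "wrist_torque": the same for the moment, N m; "gripper_width": finger opening in mm; "grasp_force": force on a finger pad.
Only numpy, scipy, OpenCV 4.12 (cv2) and the standard library are available. Lean on these libraries where they do the work, as an engineer would, in place of code of your own. Each camera call takes 0.05 s, during which the arm holds its last target. There are 200 camera calls.

## Working session

There is one attempt and no reset: what is moved stays moved. The work goes in short steps, Python scripts to look and compute and a tool call to move; the robot and the scene stay as the last step left them, time stands still between calls to the robot, and variables do not carry over. Pictures are saved under pics/ and viewed, at most 10 in all, crops included, and the job is handed in when it is done.

Besides the shell and the picture viewer there is one more tool, called as name([rows], argument=value, ...), one row to a line, values as JSON. carry_out: Moves the arm, as the interface text tells. Its arguments: {"type":"object","properties":{"slide":{"type":"array"},"roll":{"type":"array"},"claw":{"type":"array"}},"required":["slide","roll","claw"]}

```bash
mkdir -p pics; cat > h.py <<'E'
import numpy as np, cv2
from bench import *
from scipy.spatial.transform import Rotation as R
def T_wc(p,s=None):
    if "world_from_camera" in p: return np.array(p["world_from_camera"])
    T=np.eye(4);T[:3,:3]=R.from_quat(s["ee_rot"]).as_matrix();T[:3,3]=s["position"]
    return T@np.array(p["T_tool_cam"])
def rays(p,px):
    d=np.array([p["k1"],0,0,0,0],float)
    return cv2.undistortPoints(np.array(px,float).reshape(-1,1,2),np.array(p["mtx"],float),d).reshape(-1,2)
def onplane(p,px,z,s=None):
    T=T_wc(p,s);r=rays(p,px);d=np.c_[r[:,0],-r[:,1],-np.ones(len(r))]@T[:3,:3].T
    o=T[:3,3];return o+d*((z-o[2])/d[:,2])[:,None]
def cloud(p,s=None):
    z=p["z_map"];v,u=np.mgrid[:z.shape[0],:z.shape[1]]
    r=rays(p,np.c_[u.ravel(),v.ravel()]);zz=z.ravel()[:,None]
    T=T_wc(p,s);P=np.c_[r[:,:1]*zz,-r[:,1:]*zz,-zz]@T[:3,:3].T+T[:3,3]
    P[zz[:,0]==0]=np.nan
    return P.reshape(z.shape+(3,))
E
python3 - <<'E'
from h import *
s=read_state();print({k:np.round(v,3) for k,v in s.items()},grip_point_offset)
for n in("scene","top"):
    p=get_image(n);cv2.imwrite(f"pics/{n}0.png",p["img"][:,:,::-1])
    print(n,p["k1"],np.round(p["mtx"],1).tolist(),np.round(T_wc(p),2).tolist())
    C=cloud(p)
    for t in("dock","guard","knob_grip","clamp","cartridge","end_stop"):
        for r in place_of(p,t)[:4]:
            u,v=map(int,r["at"]);print(t,np.round(r["at"],1),round(r["conf"],2),np.round(C[v,u],0) if 0<=v<420 and 0<=u<560 else '')
a=[cv2.imread(f"pics/{n}0.png") for n in("scene","top")]
E
```

```text
{'clock': np.float64(0.0), 'joints': array([ 1.501,  0.386,  0.007, -0.   , -1.194, -0.259]), 'joint_vel': array([ 0.   ,  0.002,  0.001, -0.   ,  0.   ,  0.001]), 'joint_efforts': array([-0.0000e+00, -3.9229e+01,  1.8840e+01,  4.1860e+00, -5.0000e-03,
       -0.0000e+00]), 'position': array([201.713, 591.336, 403.647]), 'ee_rot': array([ 0.987, -0.164, -0.   ,  0.001]), 'contact_force': array([-0.093,  0.127,  0.043]), 'wrist_torque': array([0.016, 0.025, 0.016]), 'grasp_force': np.float64(0.0), 'gripper_width': np.float64(85.3)} 154.70000000000002
scene -0.14251465827411042 [[505.7, 0.0, 271.0], [0.0, 505.7, 209.6], [0.0, 0.0, 1.0]] [[-0.45, -0.75, 0.49, 1180.44], [0.89, -0.37, 0.26, 337.2], [-0.01, 0.55, 0.83, 1155.49], [0.0, 0.0, 0.0, 1.0]]
dock [257.7 246. ] 0.96 [662.  20.  85.]
dock [322.6 264.5] 0.19 [599. 170.  12.]
guard [259.3 231.8] 0.62 [615.   0.  71.]
guard [200.7 122.6] 0.18 [ 340. -347.   43.]
knob_grip [260.  238.6] 0.5 [622.   6.  51.]
clamp [210.3 238. ] 0.47 [ 688. -100.   71.]
cartridge [150.2 229.9] 0.87 [ 714. -278.   21.]
cartridge [291.2 171.2] 0.85 [379. -24.  30.]
cartridge [220.9 226.5] 0.63 [ 627. -111.   31.]
end_stop [210.  256.1] 0.52 [710. -94.  18.]
end_stop [121.1 175.3] 0.21 [ 588. -476.   -4.]
top 0.03982735972637362 [[542.5, 0.0, 276.2], [0.0, 542.5, 214.4], [0.0, 0.0, 1.0]] [[0.03, 0.98, -0.19, 230.86], [-1.0, 0.03, -0.0, 15.29], [0.0, 0.19, 0.98, 1727.46], [0.0, 0.0, 0.0, 1.0]]
dock [283.9 199.2] 0.66 [607.  -0.  39.]
guard [286.6 187.1] 0.64 [649.  -9.  27.]
knob_grip [280.8 189. ] 0.53 [640.  10.  37.]
clamp [315.2 170.7] 0.5 [ 707. -101.   33.]
cartridge [293.7 276.8] 0.9 [364. -37.  30.]
cartridge [319.3 198.2] 0.79 [ 616. -116.   27.]
end_stop [317.  172.2] 0.49 [ 688. -104.   78.]
```

View pics/top0.png

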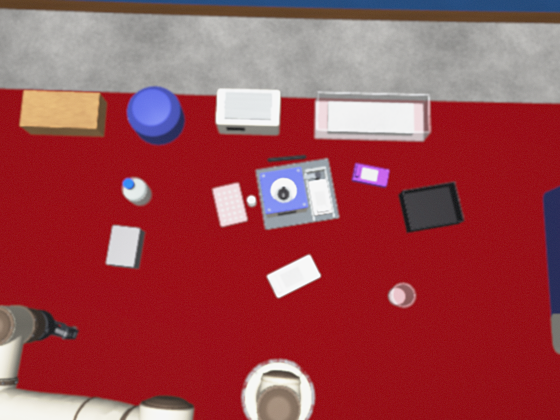

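View pics/scene0.png

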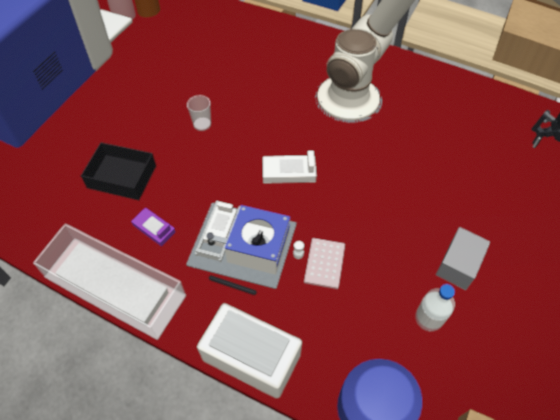

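The white box in the channel at top (319,198), or scene (221,226), is the likely cartridge. It could be confused with the larger white box lying loose at top (294,277) / scene (290,170), or the purple one at top (371,174) / scene (150,230). I choose the one in the dock and will check it with the wrist camera.

carry_out([
  [0.046, 0.034, 0],
  [0.092, 0.068, 0],
  [0.138, 0.102, 0],
  [0.184, 0.136, 0],
  [0.23, 0.17, 0],
  [0.276, 0.204, 0],
  [0.322, 0.238, 0],
  [0.368, 0.272, 0],
], roll=[-3, -6, -9, -12, -15, -18, -22, -25], claw=[0.085, 0.085, 0.06, 0.06, 0.03, 0.03, 0.03, 0.03])

```text
clock: 1.7
position: [463.0, 213.6, 405.1]
ee_rot: [0.998, 0.055, 0.0, -0.0]
contact_force: [1.5, 0.3, -0.9]
gripper_width: 29.5
grasp_force: 0.0
```

```bash
python3 - <<'E'
from h import *
s=read_state();print(s["clock"],s["position"],s["ee_rot"],s["joints"]);print(R.from_quat(s["ee_rot"]).as_matrix().round(3))
p=get_image("wrist");print(np.round(p["T_tool_cam"],3),p["mtx"],p["k1"])
Rm=R.from_quat(s["ee_rot"]).as_matrix();print(Rm.T@(np.array([630,-60,404])-s["position"]))
E
```

```text
1.7 [462.9920429  213.59861151 405.13328415] [ 9.98495472e-01  5.48317030e-02  4.40282368e-04 -2.87944224e-04] [ 7.51052432e-01  1.87949037e-01 -2.69092318e-01  1.36954459e-04
 -1.11271001e+00  9.29401839e-01]
[[ 0.994  0.109  0.001]
 [ 0.109 -0.994  0.001]
 [ 0.001 -0.001 -1.   ]]
[[-1.0000e-03  9.5500e-01  2.9700e-01  7.5585e+01]
 [ 1.0000e+00  1.0000e-03  1.0000e-03  4.1500e-01]
 [ 0.0000e+00  2.9700e-01 -9.5500e-01  3.0330e+01]
 [ 0.0000e+00  0.0000e+00  0.0000e+00  1.0000e+00]] [[303.13940721   0.         283.25768007]
 [  0.         303.13940721 205.39745693]
 [  0.           0.           1.        ]] 0.021103989121860664
[136.04409129 290.24115491   1.10431464]
```

carry_out([
  [0.025, 0.055, 0],
  [0.05, 0.11, 0],
  [0.075, 0.165, 0],
  [0.1, 0.22, 0],
  [0.12, 0.27, 0],
  [0.135, 0.29, 0],
  [0.135, 0.29, 0],
  [0.135, 0.29, 0],
], roll=[0, 0, 0, 0, 0, 0, 0, 0], claw=[0.03, 0.03, 0.03, 0.03, 0.03, 0.03, 0.03, 0.03])

```text
clock: 2.75
position: [627.3, -58.2, 404.6]
ee_rot: [0.999, 0.054, -0.0, -0.0]
contact_force: [-0.7, 0.3, -0.3]
gripper_width: 30.2
grasp_force: 0.0
```

```bash
python3 - <<'E'
from h import *
s=read_state();p=get_image("wrist");cv2.imwrite("pics/w1.png",p["img"][:,:,::-1])
print(s["position"],s["contact_force"],s["wrist_torque"])
C=cloud(p,s);np.savez("w1.npz",C=C,img=p["img"])
zs={"guard":78,"knob_grip":58,"clamp":62,"cartridge":8,"end_stop":8,"dock":0,"vial":0,"marker":0}
for t in zs:
    for r in place_of(p,t)[:3]:
        u,v=map(int,r["at"]);print(t,np.round(r["at"],1),round(r["conf"],2),onplane(p,[r["at"]],zs[t],s).round(1)[0],np.round(C[v,u],0) if 0<=v<420 and 0<=u<560 else '')
E
```

```text
[627.26278406 -58.15000719 404.57243275] [-0.72373616  0.2863871  -0.33058995] [ 0.02143838  0.00797282 -0.00309151]
knob_grip [227.6 181. ] 0.98 [625.1   1.1  58. ] [627.   1.  65.]
clamp [339.8 141.9] 0.79 [ 678.6 -110.3   62. ] [ 680. -107.   72.]
cartridge [332.2 187.2] 0.91 [ 618.9 -120.2    8. ] [ 624. -116.   30.]
cartridge [477.9 134.5] 0.77 [ 699.5 -279.2    8. ] [ 700. -269.   22.]
cartridge [253.8 346.3] 0.58 [368.3 -42.4   8. ] [389. -42.  30.]
end_stop [327.5 107.8] 0.94 [ 710.9 -100.3    8. ] [711. -96.  34.]
dock [232.5 171.2] 0.88 [624.1   5.1   0. ] [638.  -4.  65.]
vial [152.7 181.4] 0.66 [600.3 104.    0. ] [607.  95.  24.]
marker [249.9  64.2] 0.82 [747.8  -7.6   0. ] [746.  -8.  12.]
```

View pics/w1.png

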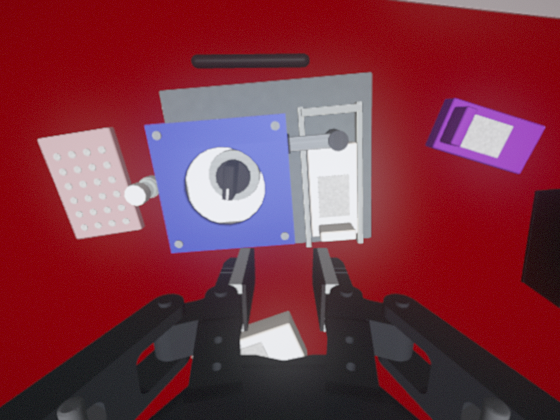

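The picture shows the dock. The cartridge lies in the channel with its tab at about (338,232) and label at (333,195). The clamp foot is at (338,140) and the end stop at (330,108). The purple look-alike is at (487,135), and part of the larger white one shows at (270,340). Next I measure the dock precisely.

```bash
cat > fit.py <<'E'
from h import *
def guard_fit(C,img):
    i=img.astype(int);m=(i[...,2]>i[...,0]+60)&(i[...,2]>100)&(np.abs(C[...,2]-84)<8)
    m[:, :]&=True
    m=cv2.morphologyEx(m.astype(np.uint8),cv2.MORPH_OPEN,np.ones((3,3)))
    P=C[m>0];rc=cv2.minAreaRect(P[:,:2].astype(np.float32))
    return P,rc
E
python3 - <<'E'
from fit import *
d=np.load("w1.npz");C=d["C"];img=d["img"]
P,rc=guard_fit(C,img);print(len(P),np.median(P[:,2]),rc)
yaw=np.deg2rad((rc[2]+45)%90-45);c=np.array(rc[0]);print("yaw",np.degrees(yaw))
Rz=np.array([[np.cos(yaw),-np.sin(yaw)],[np.sin(yaw),np.cos(yaw)]])
D=C.copy();D[...,:2]=(C[...,:2]-c)@Rz
# channel profile
def band(x0,x1,y0,y1,z0,z1):
    m=(D[...,0]>x0)&(D[...,0]<x1)&(D[...,1]>y0)&(D[...,1]<y1)&(D[...,2]>z0)&(D[...,2]<z1)
    return D[m]
for n,b in {"tab":(-110,0,-140,-90,42,70),"clamp":(0,80,-140,-70,60,90),"cart":(-110,60,-142,-88,26,36),"stop":(60,130,-145,-80,25,45),"knob":(-35,35,-35,35,50,72),"knobtop":(-35,35,-35,35,60,72)}.items():
    q=band(*b);print(n,len(q),np.percentile(q,[2,50,98],axis=0).round(1).tolist() if len(q) else '')
q=band(-25,25,-25,25,60,70);print(cv2.minAreaRect(q[:,:2].astype(np.float32)))
T=(c,)
E
```

```text
11905 84.51524529701828 ((624.3269653320312, 0.11455535888671875), (129.93850708007812, 130.7234649658203), 10.765992164611816)
yaw 10.765992164611816
tab 472 [[-77.7, -134.2, 43.4], [-69.7, -114.8, 54.9], [-66.4, -95.8, 56.5]]
clamp 875 [[27.4, -122.9, 65.7], [35.5, -100.0, 68.6], [43.2, -71.3, 73.0]]
cart 3663 [[-70.3, -141.0, 29.0], [-21.0, -114.7, 30.7], [22.3, -89.0, 32.4]]
stop 457 [[60.2, -143.7, 32.8], [64.0, -113.7, 34.5], [67.7, -83.8, 36.2]]
knob 470 [[-17.1, -9.0, 51.6], [1.5, -2.0, 64.1], [18.9, 6.6, 65.8]]
knobtop 411 [[-17.2, -8.6, 61.0], [0.8, -1.0, 64.3], [18.2, 6.8, 65.9]]
((0.100860595703125, -0.42973804473876953), (12.361772537231445, 38.179630279541016), 78.67162322998047)
```

carry_out([
  [-0.05, 0.033, 0],
  [-0.102, 0.066, 0.02],
  [-0.102, 0.066, 0.06],
  [-0.102, 0.066, 0.1],
  [-0.102, 0.066, 0.14],
  [-0.102, 0.066, 0.15],
  [-0.102, 0.066, 0.15],
  [-0.102, 0.066, 0.15],
], roll=[-2, -4.6, -4.6, -4.6, -4.6, -4.6, -4.6, -4.6], claw=[0, 0, 0, 0, 0, 0, 0, 0])

```text
clock: 4.2
position: [534.1, -135.1, 256.5]
ee_rot: [0.996, 0.094, 0.002, 0.0]
contact_force: [0.3, 0.3, 0.4]
gripper_width: -0.0
grasp_force: 0.0
```

```bash
cat > rel.py <<'E'
from h import *
c=np.array([624.3,0.1]);yaw=np.deg2rad(10.77)
Rz=np.array([[np.cos(yaw),-np.sin(yaw)],[np.sin(yaw),np.cos(yaw)]])
def where():
    s=read_state();M=R.from_quat(s["ee_rot"]).as_matrix()
    print("dock xy",((s["position"][:2]-c)@Rz).round(2),"z",round(s["position"][2],2),"toolx yaw-dock",round(np.degrees(np.arctan2(M[1,0],M[0,0])-yaw),2),"tilt",M[:2,2].round(4),
     "F dock",(s["contact_force"][:2]@Rz).round(2),round(s["contact_force"][2],2),"M",s["wrist_torque"].round(3),"w",round(float(s["gripper_width"]),1),"t",s["clock"],"j6",round(s["joints"][5],2))
    return s
if __name__=="__main__": where()
E
python3 rel.py
```

```text
dock xy [-113.89 -115.96] z 256.45 toolx yaw-dock 0.03 tilt [ 0.0035 -0.0003] F dock [0.35 0.22] 0.43 M [ 0.047 -0.04   0.02 ] w -0.0 t 4.2 j6 1.71
```

carry_out([
  [-0.001, -0.001, 0.03],
  [-0.001, -0.001, 0.05],
  [-0.001, -0.001, 0.064],
  [0.004, -0.001, 0.064],
  [0.01, -0.001, 0.064],
  [0.014, -0.001, 0.064],
  [0.014, -0.001, 0.064],
], roll=[0, 0, 0, 0, 0, 0, 0], claw=[0, 0, 0, 0, 0, 0, 0])

```text
clock: 5.08
position: [547.4, -131.4, 191.2]
ee_rot: [0.996, 0.094, 0.001, 0.0]
contact_force: [0.7, 0.0, 0.5]
gripper_width: -0.2
grasp_force: 0.0
```

```bash
python3 rel.py
```

```text
dock xy [-100.16 -114.86] z 191.23 toolx yaw-dock 0.01 tilt [0.0013 0.    ] F dock [ 0.71 -0.1 ] 0.49 M [-0.021  0.063 -0.038] w -0.2 t 5.075 j6 1.71
```

carry_out([
  [0.004, 0, 0],
  [0.008, 0, 0],
  [0.012, 0, 0],
  [0.016, 0, 0],
  [0.02, 0, 0],
  [0.024, 0, 0],
  [0.028, 0, 0],
  [0.03, 0, 0],
], roll=[0, 0, 0, 0, 0, 0, 0, 0], claw=[0, 0, 0, 0, 0, 0, 0, 0])

```text
clock: 6.08
position: [576.6, -125.9, 190.7]
ee_rot: [0.996, 0.094, -0.0, 0.0]
contact_force: [-0.7, 0.3, 1.5]
gripper_width: 0.1
grasp_force: 0.5
```

```bash
python3 - <<'E'
from rel import *
s=where();p=get_image("wrist");cv2.imwrite("pics/w2.png",p["img"][:,:,::-1])
C=cloud(p,s);D=C.copy();D[...,:2]=(C[...,:2]-c)@Rz
for n,b in {"tab":(-110,0,-140,-90,42,60),"cart":(-110,60,-135,-95,26,35),"stop":(40,130,-135,-95,32,45)}.items():
    m=(D[...,0]>b[0])&(D[...,0]<b[1])&(D[...,1]>b[2])&(D[...,1]<b[3])&(D[...,2]>b[4])&(D[...,2]<b[5])
    q=D[m];print(n,len(q),np.percentile(q,[2,50,98],axis=0).round(1).tolist() if len(q) else '')
E
```

```text
dock xy [ -70.41 -114.85] z 190.66 toolx yaw-dock -0.0 tilt [-0. -0.] F dock [-0.61  0.46] 1.52 M [-0.077  0.221 -0.004] w 0.1 t 6.075 j6 1.7
tab 5148 [[-75.3, -133.8, 42.9], [-49.1, -115.4, 54.9], [-43.6, -97.0, 58.2]]
cart 18762 [[-43.5, -134.3, 29.3], [-0.4, -115.5, 30.8], [37.9, -95.8, 32.4]]
stop 6 [[40.4, -134.3, 32.0], [41.2, -132.4, 32.4], [42.6, -128.7, 33.2]]
```

View pics/w2.png

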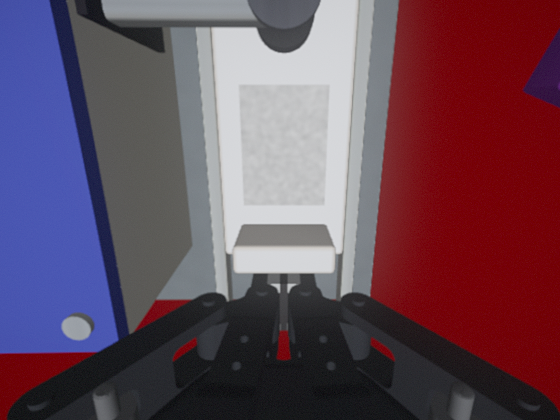

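The cartridge is moving straight ahead of the fingers, with the tab at (283,248), and is about 9 mm short of home.

carry_out([
  [0.002, 0, 0],
  [0.004, 0, 0],
  [0.006, 0, 0],
  [0.007, 0, 0],
  [0.008, 0, 0],
  [0.0085, 0, 0],
  [0.009, 0, 0],
  [0.009, 0, 0],
], roll=[0, 0, 0, 0, 0, 0, 0, 0], claw=[0, 0, 0, 0, 0, 0, 0, 0])

```text
clock: 7.12
position: [585.2, -124.3, 190.7]
ee_rot: [0.996, 0.094, 0.0, 0.0]
contact_force: [-0.3, 0.2, -1.3]
gripper_width: -0.2
grasp_force: 0.1
```

```bash
python3 rel.py
```

```text
dock xy [ -61.65 -114.86] z 190.72 toolx yaw-dock -0.01 tilt [0.0002 0.    ] F dock [-0.24  0.25] -1.31 M [-0.068  0.091 -0.016] w -0.2 t 7.125 j6 1.7
```

carry_out([
  [0.0005, 0, 0],
  [0.001, 0, 0],
  [0.0013, 0, 0],
  [0.0016, 0, 0],
], roll=[0, 0, 0, 0], claw=[0, 0, 0, 0])

```text
clock: 7.62
position: [586.6, -124.0, 190.7]
ee_rot: [0.996, 0.094, -0.0, 0.0]
contact_force: [-1.8, 1.1, 0.8]
gripper_width: -0.0
grasp_force: 0.7
```

```bash
python3 rel.py
```

```text
dock xy [ -60.21 -114.87] z 190.73 toolx yaw-dock -0.01 tilt [-0.0005 -0.0001] F dock [-1.56  1.42] 0.8 M [-0.052  0.361  0.022] w -0.0 t 7.625 j6 1.7
```

carry_out([
  [0.0003, 0, 0],
  [0.0006, 0, 0],
  [0.0008, 0, 0],
  [0.001, 0, 0],
], roll=[0, 0, 0, 0], claw=[0, 0, 0, 0])

```text
clock: 8.12
position: [587.0, -124.0, 190.6]
ee_rot: [0.996, 0.094, -0.001, -0.0]
contact_force: [-5.3, -1.0, 3.8]
gripper_width: 0.0
grasp_force: 2.7
```

```bash
python3 rel.py
```

```text
dock xy [ -59.86 -114.94] z 190.63 toolx yaw-dock -0.03 tilt [-0.0025 -0.0001] F dock [-5.37 -0.04] 3.78 M [-0.272  1.46  -0.039] w 0.0 t 8.125 j6 1.7
```

The force rose to 5.4 N while the tool had nearly stopped, so the cartridge is against the end stop. I back off and look from above the knob.

carry_out([
  [-0.012, 0, 0],
  [-0.025, 0, 0],
  [-0.025, 0, -0.05],
  [-0.025, 0, -0.11],
  [0.0, -0.05, -0.13],
  [0.04, -0.1, -0.13],
  [0.06, -0.115, -0.13],
  [0.06, -0.115, -0.13],
], roll=[0, 0, 0, 0, 0, 4, 11, 11], claw=[0, 0, 0, 0, 0.03, 0.03, 0.03, 0.03])

```text
clock: 9.12
position: [625.7, 2.0, 320.4]
ee_rot: [1.0, -0.001, 0.001, -0.0]
contact_force: [0.6, -0.4, 0.3]
gripper_width: 30.1
grasp_force: 0.0
```

```bash
python3 - <<'E'
from fit import *
from rel import *
s=where();p=get_image("wrist");cv2.imwrite("pics/w3.png",p["img"][:,:,::-1])
C=cloud(p,s);P,rc=guard_fit(C,p["img"]);print(rc,P[:,2].mean())
D=C.copy();D[...,:2]=(C[...,:2]-c)@Rz
for n,b in {"tab":(-110,0,-140,-90,48,62),"cart":(-50,60,-135,-95,26,35),"stop":(45,130,-145,-85,32,45),"clamp":(0,80,-140,-70,60,90)}.items():
    m=(D[...,0]>b[0])&(D[...,0]<b[1])&(D[...,1]>b[2])&(D[...,1]<b[3])&(D[...,2]>b[4])&(D[...,2]<b[5])
    q=D[m];print(n,len(q),np.percentile(q,[2,50,98],axis=0).round(1).tolist() if len(q) else '')
m=(np.hypot(D[...,0],D[...,1])<25)&(D[...,2]>60)&(D[...,2]<70)
q=D[m];print(len(q),cv2.minAreaRect(q[:,:2].astype(np.float32)),q[:,2].mean())
E
```

```text
dock xy [1.7  1.64] z 320.38 toolx yaw-dock -10.85 tilt [0.0012 0.0005] F dock [ 0.56 -0.54] 0.31 M [-0.045 -0.001 -0.002] w 30.1 t 9.125 j6 1.31
((624.2123413085938, -0.225738525390625), (130.36956787109375, 130.27317810058594), 10.844429969787598) 84.43016144907398
tab 808 [[-44.9, -133.7, 48.6], [-37.7, -114.3, 55.0], [-33.5, -95.3, 56.6]]
cart 4037 [[-33.9, -134.1, 29.2], [4.4, -114.0, 30.8], [58.8, -95.6, 32.5]]
stop 841 [[48.6, -143.8, 32.4], [64.3, -115.1, 34.3], [68.3, -86.3, 36.2]]
clamp 1779 [[26.9, -123.2, 63.5], [35.9, -101.3, 68.4], [43.9, -71.4, 72.9]]
687 ((0.3737068176269531, -0.5743179321289062), (11.304048538208008, 37.689083099365234), 78.95547485351562) 64.26759688008741
```

View pics/w3.png

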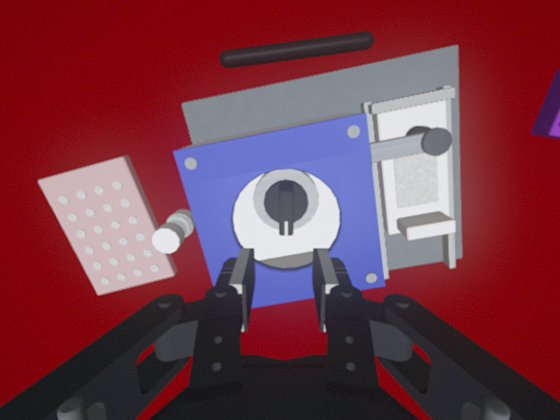

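The cartridge is home: its origin is about 5.2 against a stop face at 60. The bar at (286,205) is aligned with the fingers. Now I descend narrowed.

carry_out([
  [-0.0013, 0.0021, 0.02],
  [-0.0013, 0.0021, 0.04],
  [-0.0013, 0.0021, 0.05],
  [-0.0013, 0.0021, 0.05],
], roll=[0, 0, 0, 0], claw=[0.03, 0.03, 0.03, 0.03])

```text
clock: 9.68
position: [623.4, -2.4, 270.2]
ee_rot: [1.0, -0.002, -0.001, 0.0]
contact_force: [-0.1, -0.2, 0.2]
gripper_width: 30.0
grasp_force: 0.0
```

```bash
python3 rel.py
```

```text
dock xy [-1.36 -2.32] z 270.17 toolx yaw-dock -11.03 tilt [-0.0014 -0.0004] F dock [-0.09 -0.17] 0.16 M [-0.058 -0.002 -0.014] w 30.0 t 9.675 j6 1.31
```

carry_out([
  [0.001, -0.002, 0],
  [0.001, -0.002, 0.02],
  [0.001, -0.002, 0.04],
  [0.001, -0.002, 0.052],
  [0.001, -0.002, 0.057],
  [0.001, -0.002, 0.057],
], roll=[0, 0, 0, 0, 0, 0], claw=[0.03, 0.03, 0.03, 0.03, 0.03, 0.03])

```text
clock: 10.42
position: [625.2, 0.3, 214.2]
ee_rot: [1.0, -0.002, 0.001, -0.0]
contact_force: [-0.2, 0.8, -0.1]
gripper_width: 30.1
grasp_force: 0.0
```

```bash
python3 rel.py
```

```text
dock xy [0.92 0.07] z 214.25 toolx yaw-dock -10.99 tilt [0.001 0.   ] F dock [-0.06  0.87] -0.06 M [-0.023 -0.007 -0.005] w 30.1 t 10.425 j6 1.31
```

carry_out([
  [-0.0007, 0, 0.001],
  [-0.0007, 0, 0.001],
  [-0.0007, 0, 0.001],
  [-0.0007, 0, 0.001],
  [-0.0007, 0, 0.001],
  [-0.0007, 0, 0.001],
], roll=[0, 0, 0, 0, 0, 0], claw=[0.02, 0.01, 0, 0, 0, 0])

```text
clock: 11.18
position: [624.3, 0.2, 213.3]
ee_rot: [1.0, -0.002, 0.0, 0.0]
contact_force: [-1.4, -1.2, 5.1]
gripper_width: 10.8
grasp_force: 60.2
```

```bash
python3 rel.py
```

```text
dock xy [-0.01  0.13] z 213.3 toolx yaw-dock -11.0 tilt [ 0.0005 -0.0002] F dock [-1.62 -0.9 ] 5.14 M [-0.257  0.444 -0.061] w 10.8 t 11.175 j6 1.31
```

carry_out([
  [0, 0, 0],
  [0, 0, 0],
  [0, 0, 0],
  [0, 0, 0],
], roll=[1.5, 3, 4.5, 6], claw=[0, 0, 0, 0])

```text
clock: 11.68
position: [624.3, 0.3, 213.3]
ee_rot: [0.999, -0.054, 0.0, 0.0]
contact_force: [-1.5, -0.8, 5.6]
gripper_width: 10.7
grasp_force: 60.3
```

```bash
cat > tq.py <<'E'
from rel import *
s=where();L=[s["wrist_torque"][2]]
for i in range(6):
    get_image("wrist");L.append(read_state()["wrist_torque"][2])
print(np.round(L,3),np.mean(L).round(3))
E
python3 tq.py
```

```text
dock xy [0.01 0.18] z 213.3 toolx yaw-dock -16.98 tilt [ 0.0004 -0.0004] F dock [-1.62 -0.52] 5.56 M [-0.241  0.438  0.189] w 10.7 t 11.675 j6 1.2
[0.189 0.146 0.041 0.077 0.079 0.074 0.021] 0.09
```

```bash
cat > q.py <<'E'
from rel import *
s=read_state();M=R.from_quat(s["ee_rot"]).as_matrix()
print("ang",round(np.degrees(yaw-np.arctan2(M[1,0],M[0,0])),2),"Mz",round(s["wrist_torque"][2],3),"j6",round(s["joint_efforts"][5],4),"v6",round(s["joint_vel"][5],3),"F",s["contact_force"].round(1),"w",round(float(s["gripper_width"]),1))
E
python3 q.py
```

```text
ang 16.97 Mz 0.021 j6 -0.0633 v6 -0.001 F [-1.2 -0.1  5.2] w 10.7
```

carry_out([
  [0, 0, 0],
  [0, 0, 0],
  [0, 0, 0],
], roll=[1, 2, 3], claw=[0, 0, 0])

```text
clock: 12.35
position: [624.3, 0.3, 213.3]
ee_rot: [0.997, -0.08, 0.0, 0.0]
contact_force: [-1.1, -1.1, 5.4]
gripper_width: 10.7
grasp_force: 60.4
```

```bash
python3 q.py
```

```text
ang 19.96 Mz 0.214 j6 -0.1197 v6 -0.139 F [-1.1 -1.1  5.4] w 10.7
```

carry_out([
  [0, 0, 0],
  [0, 0, 0],
], roll=[1, 2], claw=[0, 0])

```text
clock: 12.6
position: [624.3, 0.4, 213.3]
ee_rot: [0.995, -0.097, 0.0, 0.0]
contact_force: [-1.5, -0.4, 5.0]
gripper_width: 10.7
grasp_force: 60.3
```

```bash
python3 q.py
```

```text
ang 21.96 Mz 0.265 j6 -0.1195 v6 -0.14 F [-1.5 -0.4  5. ] w 10.7
```

carry_out([
  [0, 0, 0],
  [0, 0, 0],
], roll=[1, 2], claw=[0, 0])

```text
clock: 12.85
position: [624.3, 0.4, 213.3]
ee_rot: [0.993, -0.115, 0.0, 0.0]
contact_force: [-1.6, -0.4, 5.1]
gripper_width: 10.6
grasp_force: 60.3
```

```bash
python3 q.py
```

```text
ang 23.96 Mz 0.223 j6 -0.1195 v6 -0.138 F [-1.6 -0.4  5.1] w 10.6
```

The joint-6 effort is very clean while turning, at -0.1195, so I'll watch for it to rise.

carry_out([
  [0, 0, 0],
  [0, 0, 0],
  [0, 0, 0],
], roll=[1, 2, 3], claw=[0, 0, 0])

```text
clock: 13.22
position: [624.3, 0.4, 213.3]
ee_rot: [0.99, -0.141, 0.0, 0.0]
contact_force: [-1.1, -1.1, 5.8]
gripper_width: 11.4
grasp_force: 60.3
```

```bash
python3 q.py
```

```text
ang 26.96 Mz 0.245 j6 -0.1195 v6 -0.137 F [-1.1 -1.1  5.8] w 11.4
```

carry_out([
  [0, 0, 0],
  [0, 0, 0],
  [0, 0, 0],
], roll=[1, 2, 3], claw=[0, 0, 0])

```text
clock: 13.6
position: [624.3, 0.4, 213.3]
ee_rot: [0.986, -0.167, 0.0, 0.0]
contact_force: [-1.6, -0.2, 6.3]
gripper_width: 10.8
grasp_force: 60.4
```

```bash
python3 q.py
```

```text
ang 29.96 Mz 0.164 j6 -0.1195 v6 -0.138 F [-1.6 -0.2  6.3] w 10.8
```

carry_out([
  [0, 0, 0],
  [0, 0, 0],
  [0, 0, 0],
], roll=[1, 2, 3], claw=[0, 0, 0])

```text
clock: 13.98
position: [624.3, 0.4, 213.3]
ee_rot: [0.981, -0.192, 0.0, 0.0]
contact_force: [-1.3, -1.0, 6.4]
gripper_width: 10.7
grasp_force: 60.4
```

```bash
python3 q.py
```

```text
ang 32.96 Mz 0.218 j6 -0.1195 v6 -0.138 F [-1.3 -1.   6.4] w 10.7
```

carry_out([
  [0, 0, 0],
  [0, 0, 0],
], roll=[1, 2], claw=[0, 0])

```text
clock: 14.22
position: [624.3, 0.4, 213.3]
ee_rot: [0.978, -0.21, 0.0, 0.0]
contact_force: [-1.3, -0.2, 5.1]
gripper_width: 10.6
grasp_force: 60.4
```

```bash
python3 q.py
```

```text
ang 34.96 Mz 0.257 j6 -0.1195 v6 -0.138 F [-1.3 -0.2  5.1] w 10.6
```

carry_out([
  [0, 0, 0],
  [0, 0, 0],
], roll=[1, 2], claw=[0, 0])

```text
clock: 14.48
position: [624.3, 0.5, 213.3]
ee_rot: [0.974, -0.227, 0.0, 0.0]
contact_force: [-2.6, -0.4, 5.6]
gripper_width: 11.0
grasp_force: 60.4
```

```bash
python3 q.py
```

```text
ang 36.95 Mz 0.147 j6 -0.1195 v6 -0.138 F [-2.6 -0.4  5.6] w 11.0
```

carry_out([
  [0, 0, 0],
  [0, 0, 0],
], roll=[1, 2], claw=[0, 0])

```text
clock: 14.72
position: [624.3, 0.5, 213.3]
ee_rot: [0.97, -0.244, 0.0, 0.0]
contact_force: [-2.5, 0.1, 5.4]
gripper_width: 10.6
grasp_force: 60.4
```

```bash
python3 q.py
```

```text
ang 38.96 Mz 0.153 j6 -0.1195 v6 -0.138 F [-2.5  0.1  5.4] w 10.6
```

carry_out([
  [0, 0, 0],
  [0, 0, 0],
], roll=[1, 2], claw=[0, 0])

```text
clock: 14.98
position: [624.3, 0.5, 213.3]
ee_rot: [0.966, -0.26, 0.0, 0.0]
contact_force: [-1.9, 0.3, 5.5]
gripper_width: 11.0
grasp_force: 60.4
```

```bash
python3 q.py
```

```text
ang 40.96 Mz 0.245 j6 -0.1195 v6 -0.139 F [-1.9  0.3  5.5] w 11.0
```

carry_out([
  [0, 0, 0],
  [0, 0, 0],
], roll=[1, 2], claw=[0, 0])

```text
clock: 15.22
position: [624.3, 0.5, 213.3]
ee_rot: [0.961, -0.277, 0.0, -0.0]
contact_force: [-1.6, -0.3, 5.9]
gripper_width: 11.1
grasp_force: 60.4
```

```bash
python3 q.py
```

```text
ang 42.96 Mz 0.172 j6 -0.1195 v6 -0.139 F [-1.6 -0.3  5.9] w 11.1
```

carry_out([
  [0, 0, 0],
  [0, 0, 0],
], roll=[1, 2], claw=[0, 0])

```text
clock: 15.48
position: [624.3, 0.5, 213.3]
ee_rot: [0.956, -0.294, 0.0, -0.0]
contact_force: [-0.9, 0.1, 5.4]
gripper_width: 10.8
grasp_force: 60.4
```

```bash
python3 q.py
```

```text
ang 44.96 Mz 0.253 j6 -0.1195 v6 -0.139 F [-0.9  0.1  5.4] w 10.8
```

carry_out([
  [0, 0, 0],
  [0, 0, 0],
], roll=[1, 2], claw=[0, 0])

```text
clock: 15.72
position: [624.3, 0.5, 213.3]
ee_rot: [0.951, -0.311, 0.0, -0.0]
contact_force: [-1.7, -0.2, 5.3]
gripper_width: 10.9
grasp_force: 60.4
```

```bash
python3 q.py
```

```text
ang 46.96 Mz 0.189 j6 -0.1195 v6 -0.138 F [-1.7 -0.2  5.3] w 10.9
```

carry_out([
  [0, 0, 0],
  [0, 0, 0],
], roll=[1, 2], claw=[0, 0])

```text
clock: 15.98
position: [624.3, 0.5, 213.3]
ee_rot: [0.945, -0.327, 0.0, -0.0]
contact_force: [-1.9, 0.4, 5.5]
gripper_width: 10.6
grasp_force: 60.4
```

```bash
python3 q.py
```

```text
ang 48.96 Mz 0.203 j6 -0.1195 v6 -0.139 F [-1.9  0.4  5.5] w 10.6
```

carry_out([
  [0, 0, 0],
  [0, 0, 0],
], roll=[1, 2], claw=[0, 0])

```text
clock: 16.23
position: [624.3, 0.5, 213.3]
ee_rot: [0.939, -0.344, 0.0, -0.0]
contact_force: [-1.6, -0.1, 4.2]
gripper_width: 10.8
grasp_force: 60.4
```

```bash
python3 q.py
```

```text
ang 50.96 Mz 0.178 j6 -0.1195 v6 -0.138 F [-1.6 -0.1  4.2] w 10.8
```

carry_out([
  [0, 0, 0],
  [0, 0, 0],
], roll=[1, 2], claw=[0, 0])

```text
clock: 16.48
position: [624.4, 0.5, 213.3]
ee_rot: [0.933, -0.36, 0.0, -0.0]
contact_force: [-0.9, -0.7, 4.9]
gripper_width: 10.9
grasp_force: 60.4
```

```bash
python3 q.py
```

```text
ang 52.96 Mz 0.25 j6 -0.1195 v6 -0.14 F [-0.9 -0.7  4.9] w 10.9
```

carry_out([
  [0, 0, 0],
  [0, 0, 0],
], roll=[1, 2], claw=[0, 0])

```text
clock: 16.73
position: [624.4, 0.5, 213.3]
ee_rot: [0.927, -0.376, 0.0, -0.0]
contact_force: [-1.3, 0.3, 5.3]
gripper_width: 11.1
grasp_force: 60.4
```

```bash
python3 q.py
```

```text
ang 54.96 Mz 0.216 j6 -0.1195 v6 -0.138 F [-1.3  0.3  5.3] w 11.1
```

carry_out([
  [0, 0, 0],
  [0, 0, 0],
], roll=[1, 2], claw=[0, 0])

```text
clock: 16.98
position: [624.4, 0.6, 213.3]
ee_rot: [0.92, -0.392, 0.0, -0.0]
contact_force: [-1.9, -0.6, 4.1]
gripper_width: 10.8
grasp_force: 60.4
```

```bash
python3 q.py
```

```text
ang 56.96 Mz 0.218 j6 -0.1195 v6 -0.14 F [-1.9 -0.6  4.1] w 10.8
```

carry_out([
  [0, 0, 0],
  [0, 0, 0],
], roll=[1, 2], claw=[0, 0])

```text
clock: 17.23
position: [624.4, 0.5, 213.3]
ee_rot: [0.913, -0.408, 0.0, -0.0]
contact_force: [-1.0, -0.4, 5.5]
gripper_width: 10.7
grasp_force: 60.4
```

```bash
python3 q.py
```

```text
ang 58.96 Mz 0.205 j6 -0.1237 v6 -0.137 F [-1.  -0.4  5.5] w 10.7
```

carry_out([
  [0, 0, 0],
  [0, 0, 0],
], roll=[1, 2], claw=[0, 0])

```text
clock: 17.48
position: [624.4, 0.6, 213.3]
ee_rot: [0.906, -0.424, 0.0, -0.0]
contact_force: [-2.3, 0.3, 4.9]
gripper_width: 10.8
grasp_force: 60.4
```

```bash
python3 q.py
```

```text
ang 60.95 Mz 0.268 j6 -0.1373 v6 -0.137 F [-2.3  0.3  4.9] w 10.8
```

carry_out([
  [0, 0, 0],
  [0, 0, 0],
], roll=[1, 2], claw=[0, 0])

```text
clock: 17.73
position: [624.4, 0.5, 213.3]
ee_rot: [0.898, -0.44, 0.0, -0.0]
contact_force: [-2.0, 0.3, 4.7]
gripper_width: 10.6
grasp_force: 60.4
```

```bash
python3 q.py
```

```text
ang 62.95 Mz 0.281 j6 -0.1507 v6 -0.137 F [-2.   0.3  4.7] w 10.6
```

carry_out([
  [0, 0, 0],
  [0, 0, 0],
], roll=[1, 2], claw=[0, 0])

```text
clock: 17.98
position: [624.4, 0.6, 213.3]
ee_rot: [0.89, -0.455, 0.0, -0.0]
contact_force: [-1.6, -0.0, 4.9]
gripper_width: 10.9
grasp_force: 60.4
```

```bash
python3 q.py
```

```text
ang 64.94 Mz 0.24 j6 -0.1642 v6 -0.139 F [-1.6 -0.   4.9] w 10.9
```

The foot met the cartridge at 58.4°, and j6 now climbs 6.7 mNm per degree as specified. It needs to reach about -0.229, which is roughly 9.7° more.

carry_out([
  [0, 0, 0],
  [0, 0, 0],
  [0, 0, 0],
  [0, 0, 0],
  [0, 0, 0],
], roll=[1, 2, 3, 4, 5], claw=[0, 0, 0, 0, 0])

```text
clock: 18.6
position: [624.4, 0.6, 213.3]
ee_rot: [0.87, -0.494, 0.0, -0.0]
contact_force: [-0.8, 0.2, 5.1]
gripper_width: 10.7
grasp_force: 60.4
```

```bash
python3 q.py
```

```text
ang 69.94 Mz 0.308 j6 -0.1979 v6 -0.138 F [-0.8  0.2  5.1] w 10.7
```

carry_out([
  [0, 0, 0],
  [0, 0, 0],
  [0, 0, 0],
  [0, 0, 0],
  [0, 0, 0],
], roll=[1, 2, 3, 4, 4.7], claw=[0, 0, 0, 0, 0])

```text
clock: 19.23
position: [624.4, 0.6, 213.3]
ee_rot: [0.849, -0.529, 0.001, -0.0]
contact_force: [-1.0, 0.2, 5.0]
gripper_width: 11.0
grasp_force: 60.4
```

```bash
python3 q.py
```

```text
ang 74.63 Mz 0.336 j6 -0.2632 v6 -0.095 F [-1.   0.2  5. ] w 11.0
```

That is 16.3° past contact, about 0.109 Nm, and the wrist reads 0.336 against 0.22 free. I let go, rise and check.

carry_out([
  [0, 0, 0],
  [0, 0, 0],
  [0, 0, 0],
  [0, 0, 0],
  [0, 0, -0.02],
  [0, 0, -0.05],
  [0, 0, -0.09],
  [0, 0, -0.13],
], roll=[0, 0, 0, 0, 0, 0, 0, 0], claw=[0, 0.015, 0.03, 0.03, 0.03, 0.03, 0.03, 0.03])

```text
clock: 20.23
position: [623.9, 0.3, 342.9]
ee_rot: [0.848, -0.53, -0.001, 0.0]
contact_force: [0.5, 0.5, -0.3]
gripper_width: 29.9
grasp_force: 0.0
```

```bash
python3 - <<'E'
from rel import *
for n in ("wrist","wrist"):
    s=where();p=get_image(n)
cv2.imwrite("pics/w4.png",p["img"][:,:,::-1])
C=cloud(p,s);D=C.copy();D[...,:2]=(C[...,:2]-c)@Rz
for n,b in {"tab":(-110,0,-140,-90,48,62),"stop":(45,130,-145,-85,32,45),"clamp":(0,80,-140,-70,42,90)}.items():
    m=(D[...,0]>b[0])&(D[...,0]<b[1])&(D[...,1]>b[2])&(D[...,1]<b[3])&(D[...,2]>b[4])&(D[...,2]<b[5])
    q=D[m];print(n,len(q),np.percentile(q,[2,50,98],axis=0).round(1).tolist() if len(q) else '')
m=(np.hypot(D[...,0],D[...,1])<25)&(D[...,2]>60)&(D[...,2]<70)
q=D[m];print(len(q),cv2.minAreaRect(q[:,:2].astype(np.float32)) if len(q) else '')
E
```

```text
dock xy [-0.37  0.26] z 342.89 toolx yaw-dock -74.73 tilt [-0.0019  0.0001] F dock [0.62 0.41] -0.31 M [-0.004 -0.09  -0.025] w 29.9 t 20.225 j6 0.2
dock xy [1.04 0.  ] z 349.69 toolx yaw-dock -74.65 tilt [0.0099 0.0004] F dock [ 1.81 -0.09] 4.46 M [-0.044 -0.264 -0.014] w 29.8 t 20.275 j6 0.2
tab 866 [[-45.0, -133.9, 49.6], [-38.7, -115.4, 55.1], [-33.4, -95.6, 56.8]]
stop 783 [[55.8, -143.8, 32.3], [63.7, -117.5, 34.3], [67.8, -86.4, 35.9]]
clamp 1452 [[27.0, -123.2, 57.1], [34.9, -101.3, 59.7], [43.1, -71.4, 64.3]]
537 ((0.23855113983154297, -0.7954826354980469), (10.774293899536133, 37.00333786010742), 15.694164276123047)
```

View pics/w4.png

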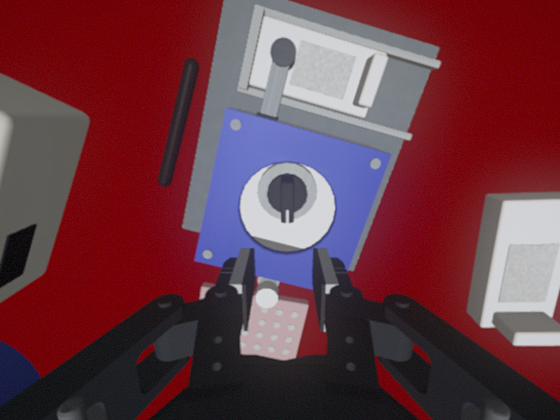

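The picture shows the bar at (288,195), turned about 74°. The foot at (284,52) is down on the cartridge, which is still home, and the bystanders look undisturbed.

```bash
python3 -c "from bench import job_done;print(job_done())"
```

```text
the job is handed in; nothing more can be done
None
```

The cartridge is home against the end stop, the clamp is tightened to about 0.11 Nm beyond where the foot met it, the gripper has let go and is clear above the dock, and the job is handed in.

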